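Slide the sticking light shield over the brown vials

ROBOT

A 6-joint arm with a two-finger parallel gripper is mounted at the origin on the work surface. World frame = base frame: x ahead of the robot, y to its left, z up, the work surface at z = 0. Lengths are in m, angles in rad, forces in N, time in s.
With the tool pointing down it reaches from about 0.375 to 0.975 m from the base axis. Payload 3.8 kg.
Tool frame: the origin (TCP) lies on the centre line of the jaws, within the pads' length; the fingertips stand 14 mm ahead of it and the grasp point (between the pads) lies 5 mm behind it; z points along the fingers, x is the direction in which the jaws open and shut, and the axes are right-handed (so a half turn about z gives the same grasp; the last joint's range is limited). The gripper opens to 85 mm and grips with 20 to 120 N. Pads are 22 mm wide; open, the fingers measure 114 mm over their backs; the gripper's body (76 mm by 85 mm) begins 54 mm behind the grasp point. The pads swing forward as they close: fully open they stand 13 mm farther back than shut.
Start: joints at [1.078, 0.264, 1.604, -0, 1.274, -0.037], TCP at [0.297, 0.606, 0.245] pointing down, gripper open.
Joint ranges: [-2.63, 2.63], [-0.94, 2.18], [0.31, 2.57], [-1.31, 4.45], [0, 2.66], [-2.55, 2.55]. Speed limits (rad/s): [2.57, 2.57, 3.14, 3.14, 3.14, 3.14].

INTERFACE

Orientations are given as a rotation vector (axis times angle).
In Python, from workcell import bot gives the robot as it stands. The module is installed in compiled form; this text tells all that it offers.
- The arm moves only by the tool arm_command, never from a script. Its argument "steps" is one flat list of numbers, 7 for each row, row after row: the shift along the tool's x, y, z in units of 30 mm (1.0 is 30 mm), then the turn, a rotation vector about the tool's x, y, z in units of 6 degrees (1.0 is 6 degrees), then the opening, from 0 (shut) to 1 (fully open). In form: [tx, ty, tz, ax, ay, az, fingers, tx, ty, tz, ax, ay, az, fingers, ...]. A call has 1 to 10 rows; each row shifts and turns the commanded pose from where the row before left it, along the tool's axes as they then stand; what a row does not reach is not made up. A row lasts 1/8 s, in which the tool goes at most 62.5 mm and 10.7 degrees, less where a joint would pass 70% of its speed; a pose out of reach is approached as far as the arm can. A call is refused whole if a number of a shift passes 1 or a number of a turn 1, either way. A call with a gripper value outside its range is refused whole. The fingers move at their own pace and stop on an object; "squeeze" is the grip in N (left out, the last holds). Time passes only in rows, so rows that do not move let the fingers close. It gives the time, the measured TCP pose, the force and the opening at its end, in the units of the state.
- bot.read_state(): the state, without advancing time (a new reading comes with each control period).
- bot.read_camera(name): name is "scene" or "top"; returns a dict with "img" (420x560x3 uint8, red, green, blue), "camera_matrix" (3x3 intrinsics, pixels), "pose" (4x4, takes a point from camera to world coordinates). Camera axes: x right, y down, z forward; pixel columns grow to the right and rows downward; lengths in m; the calibration is good to about 2 mm. A picture is of the moment at which its call begins. There is no depth.
- bot.finish_job(): hands the job in, once; it reports no verdict.
The state is a dict: "time": time; "q": joint angles; "joint_vel": joint speeds; "joint_torque": joint torques, N m; "tool_pos": TCP position; "tcp_rot": TCP orientation; "wrist_force": force on the tool from outside, world axes, zero at the start; "torque": the same for the moment, N m; "width": opening from 0.0 (shut) to 1.0 (fully open).
Only numpy, scipy, OpenCV 4.12 (cv2) and the standard library are available. Lean on these libraries where they do the work, as an engineer would, in place of code of your own. Each camera call takes 0.05 s, during which the arm holds its last target.

TASK

Slide the amber light shield along its sticky track until it is fully home, up against the end stops, over the rack of brown light-sensitive vials, so that the clear vials lie uncovered. It jams if one end gets ahead, so work it along by turns with the blue knobs at its two ends, and keep the robot off the amber pane itself.

Things in the scene. Friction and masses are not known exactly. Their poses are not given: they have to be found in the camera images.
- shield: Loose shield, 280 mm wide (y), 90 mm along its track (x), 0.6 kg, drag 2-6 N; starts midway, 62-74 mm short of home either way. Origin: centre of underside, 50 mm above the bench, z up. Blue upright knobs, 24 mm dia, at x 0, y +115/-115, z 8 to 48 mm, spin freely on steel end shoes. Pushed at one end, only that end moves; once it leads by about 20 mm it jams until the other end catches up.
- pane: Amber see-through pane between the shield's end shoes (8 mm thick), 90 x 208 x 5 mm, fixed to the shield with the same origin and axes, upper face at z 5 mm. The robot must not touch it. The shoes run in fixed aluminium channels with 3 mm side play, whose lips hold them down: lip tops at z 16 mm, from 134 mm either side of the middle outward.
- rack_brown: Fixed low white rack of brown vials with brown caps, 78 mm (x, along the track, away from the robot) x 214 mm (y) x 34 mm tall, at the near or far end of the track. Origin: centre of its underside, 12 mm above the bench. The shield is fully home when its origin is straight above this one; its axes are then parallel to the rack's. Stops at the track's ends stop it there.
- rack_clear: Fixed low green rack of clear vials with white caps, same size, origin and axes as the brown one, at the other end of the track, 136 mm from it. To be left uncovered; at the start the shield overlaps the inner part of both racks.

How it is judged:
By the outcome, as a careful person would: the job done as asked, in the order asked, and still so for the second after the job is handed in, with the robot touching nothing.
It also fails if it takes over 64 s, if anything falls off the work surface, if the arm or the gripper's body presses on something with over 40 N, if the wrist force passes 120 N, or if a joint passes its speed limit or range.

## Working session

There is one attempt and no reset: what is moved stays moved. The work goes in short steps, Python scripts to look and compute and a tool call to move; the robot and the scene stay as the last step left them, time stands still between calls to the robot, and variables do not carry over. Pictures are saved under pics/ and viewed, and the job is handed in when it is done.

Besides the shell and the picture viewer there is one more tool, called after "Call:" by a JSON object that holds its "api" and its "payload". arm_command: Moves the arm, as the interface text tells. Its arguments: {"type":"object","properties":{"steps":{"type":"array","items":{"type":"number"}},"squeeze":{"type":"number"}},"required":["steps"]}

```bash
mkdir -p pics
python3 - <<'E'
from workcell import bot
import cv2
s=bot.read_state()
for k,v in s.items(): print(k,v)
for n in ("top","scene"):
    c=bot.read_camera(n); cv2.imwrite(f"pics/{n}0.png",c["img"][:,:,::-1]); print(n,c["camera_matrix"],c["pose"])
E
```

```text
time 0.0
q [ 1.07812548e+00  2.64757688e-01  1.60538781e+00  9.89436417e-06
  1.27368831e+00 -3.68680890e-02]
joint_vel [ 4.95092777e-04  5.71382082e-04  1.94687486e-03 -6.32501767e-04
  8.83346571e-05 -5.48242002e-04]
joint_torque [-8.05907221e-04 -5.15100074e+01 -3.67320728e+01 -6.59866078e-05
  1.27028039e-02  8.08680824e-06]
tool_pos [0.29677064 0.60547847 0.24395147]
tcp_rot [ 2.66496148  1.66151243 -0.00306029]
wrist_force [ 0.42066563  0.4692551  -0.17108694]
torque [ 0.02987709 -0.04389942 -0.00966788]
width 1.0030918619555313
top [[507.27207438   0.         283.54431949]
 [  0.         507.27207438 210.8689556 ]
 [  0.           0.           1.        ]] [[-0.02257602 -0.99290251  0.11676868  0.48418733]
 [-0.99878831  0.02750883  0.04080652  0.00882581]
 [-0.04372907 -0.11570595 -0.99232046  0.69533874]
 [ 0.          0.          0.          1.        ]]
scene [[533.23443735   0.         274.76672382]
 [  0.         533.23443735 216.93700992]
 [  0.           0.           1.        ]] [[-3.31853645e-01  7.21590951e-01 -6.07601561e-01  9.70598402e-01]
 [ 9.43330663e-01  2.54289222e-01 -2.13223477e-01  1.84479266e-01]
 [ 6.46397219e-04 -6.43928172e-01 -7.65085676e-01  5.83040785e-01]
 [ 0.00000000e+00  0.00000000e+00  0.00000000e+00  1.00000000e+00]]
```

View pics/top0.png

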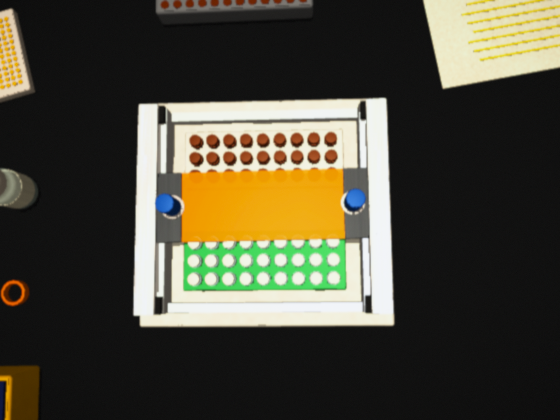

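View pics/scene0.png

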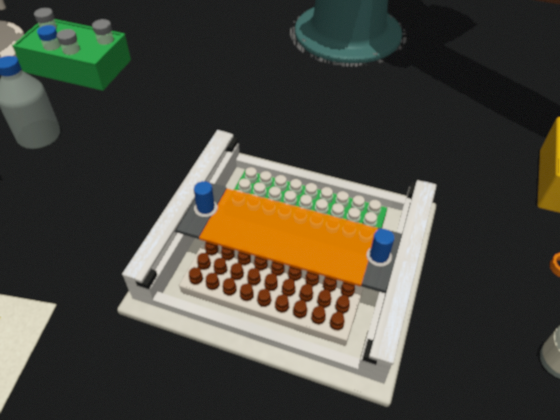

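The top view shows the brown rack at the far (+x) side, the amber pane in the middle, and the blue knobs at about (170,205) and (355,200). The scene view agrees. So the shield has to go +x.

```bash
cat > h.py <<'E'
from workcell import bot
import cv2, numpy as np
from scipy.spatial.transform import Rotation as R
def ray(c,p):
    d=np.linalg.inv(c["camera_matrix"])@[p[0],p[1],1]; return c["pose"][:3,3],c["pose"][:3,:3]@d
def plane(c,p,z):
    o,d=ray(c,p); return o+d*(z-o[2])/d[2]
def mask(c,lo,hi,amin=60):
    h=cv2.cvtColor(c["img"],cv2.COLOR_RGB2HSV); m=cv2.inRange(h,lo,hi)
    cs,_=cv2.findContours(m,cv2.RETR_EXTERNAL,cv2.CHAIN_APPROX_NONE)
    return [k for k in cs if cv2.contourArea(k)>amin]
def blue(c): return mask(c,(105,150,60),(125,255,255))
def amber(c): return max(mask(c,(10,200,150),(22,255,255),500),key=cv2.contourArea)
E
cat > look.py <<'E'
from h import *
import sys
t=bot.read_camera("top"); s=bot.read_camera("scene")
tag=sys.argv[1]
cv2.imwrite(f"pics/t{tag}.png",t["img"][:,:,::-1]);cv2.imwrite(f"pics/s{tag}.png",s["img"][:,:,::-1])
st=bot.read_state(); print(st["time"],st["tool_pos"],st["wrist_force"],st["tcp_rot"])
for n,c in(("top",t),("scene",s)):
    for k in blue(c):
        m=cv2.moments(k); p=(m["m10"]/m["m00"],m["m01"]/m["m00"])
        print(n,"blue",np.round(p,1),cv2.contourArea(k),"at z.078",np.round(plane(c,p,.078)[:2],4))
    b=cv2.minAreaRect(amber(c)) if n=="top" else None
    a=amber(c); q=cv2.approxPolyDP(a,0.03*cv2.arcLength(a,True),True)[:,0]
    P=np.array([plane(c,x,.055)[:2] for x in q]); print(n,"amber",q.tolist(),np.round(P,4).tolist(),"mean",np.round(P.mean(0),4))
E
python3 look.py 1
python3 - <<'E'
from h import *
c=bot.read_camera("top")
for nm,lo,hi in(("green",(50,120,60),(75,255,255)),):
    for k in mask(c,lo,hi,300):
        print(nm,cv2.boundingRect(k))
R0=R.from_rotvec(bot.read_state()["tcp_rot"]).as_matrix(); print(R0)
# brown caps
for k in mask(c,(0,120,40),(9,255,200),40):
    m=cv2.moments(k);p=(m["m10"]/m["m00"],m["m01"]/m["m00"]); print(np.round(p),cv2.contourArea(k),np.round(plane(c,p,.046)[:2],4))
E
```

```text
0.2 [0.29692472 0.60571815 0.24444676] [-0.49349724  0.92039642 -0.01800155] [ 2.66536633e+00  1.66169767e+00 -1.91121275e-03]
top blue [164.7 203.1] 272.0 at z.078 [0.5706 0.1816]
top blue [355.  198.7] 281.5 at z.078 [ 0.5694 -0.0535]
top amber [[342, 170], [182, 174], [181, 240], [344, 238]] [[0.61, -0.0408], [0.6112, 0.1656], [0.5258, 0.1668], [0.5231, -0.0401]] mean [0.5675 0.0629]
scene blue [381.9 245. ] 486.0 at z.078 [0.5683 0.1779]
scene blue [203.9 196.7] 419.0 at z.078 [ 0.5677 -0.053 ]
scene blue [ 8.7 65.8] 289.5 at z.078 [ 0.4104 -0.4706]
scene blue [47.2 32.4] 178.0 at z.078 [ 0.3044 -0.4707]
scene amber [[200, 235], [360, 284], [376, 228], [226, 190]] [[0.6105, -0.0416], [0.6149, 0.1655], [0.5258, 0.1649], [0.5283, -0.0406]] mean [0.5699 0.062 ]
green (184, 240, 162, 50)
[[ 4.40181928e-01  8.97908479e-01 -4.82982092e-04]
 [ 8.97907922e-01 -4.40182193e-01 -1.00005118e-03]
 [-1.11055455e-03  6.53100820e-06 -9.99999383e-01]]
```

Run:
```python
from h import *
c=bot.read_camera("top")
h=cv2.cvtColor(c["img"],cv2.COLOR_RGB2HSV); print(h[141,196],h[157,246],h[140,330])
ks=mask(c,(0,120,30),(12,255,130),25)
for k in ks:
    m=cv2.moments(k);p=(m["m10"]/m["m00"],m["m01"]/m["m00"])
    if 170<p[0]<360 and 120<p[1]<170: print(np.round(p),cv2.contourArea(k),np.round(plane(c,p,.046)[:2],4))
# green corners, channel edges
g=max(mask(c,(50,120,60),(75,255,255),300),key=cv2.contourArea)
r=cv2.boxPoints(cv2.minAreaRect(g)); print("green",r.tolist(),[np.round(plane(c,p,.03)[:2],4).tolist() for p in r])
cv2.imwrite("pics/z.png",cv2.resize(c["img"][85:335,120:410,::-1],None,fx=2.6,fy=2.4,interpolation=cv2.INTER_CUBIC))
```

```text
[ 10 207 149] [ 10 201 161] [ 10 199 163]
[231. 161.] 27.5 [0.6279 0.1025]
[215. 161.] 29.0 [0.6285 0.1244]
[198. 161.] 35.0 [0.6295 0.1463]
[313. 143.] 26.5 [ 0.649 -0.005]
[297. 143.] 26.5 [0.6493 0.016 ]
[281. 143.] 28.0 [0.6498 0.0374]
[330. 143.] 26.5 [ 0.6485 -0.0268]
[247. 144.] 27.5 [0.6505 0.0815]
[231. 144.] 32.0 [0.6513 0.1023]
[214. 144.] 31.5 [0.6515 0.1251]
[198. 144.] 36.5 [0.6524 0.1461]
green [[184.0, 240.0], [345.0, 240.0], [345.0, 289.0], [184.0, 289.0]] [[0.5273, 0.169], [0.522, -0.0433], [0.4587, -0.0409], [0.4631, 0.1689]]
```

View pics/z.png

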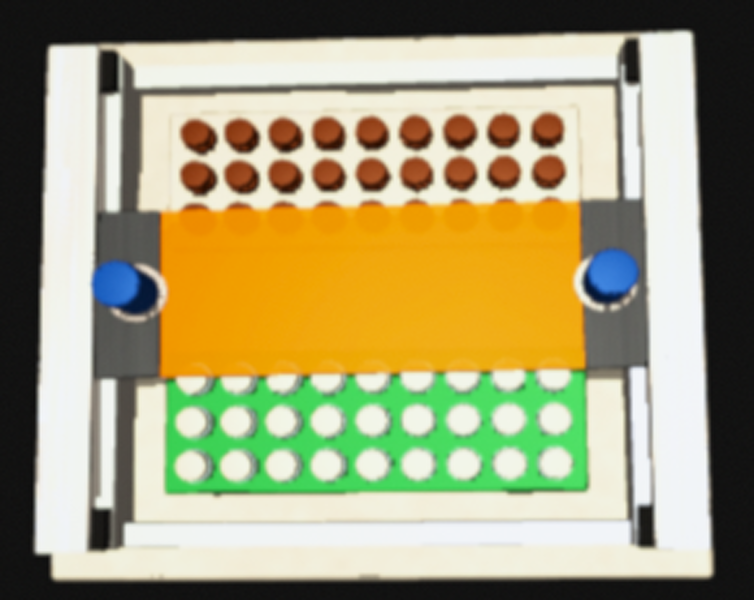

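The zoom shows the shoes' far edges at about 50 px (≈64 mm) from the black stops at top left and top right. The knobs are at about (0.569, 0.178) and (0.568, -0.053), and the track is yawed about -1.3°. I'll push with the shut fingers from the -x side of each knob, tips at about 0.074, which is above the pane and lips.

Call:
{"api": "arm_command", "payload": {"steps": [0, 0, 0, 0, 0, -0.83, 0, 0, 0, 0, 0, 0, -0.83, 0, 0, 0, 0, 0, 0, -0.83, 0, 0, 0, 0, 0, 0, -0.83, 0, 0, 0, 0, 0, 0, -0.83, 0, 0, 0, 0, 0, 0, 0, 0], "squeeze": 30}}

```text
time: 1.05
tool_pos: [0.2971, 0.606, 0.2452]
tcp_rot: [2.246, 2.197, -0.0]
wrist_force: [0.1, 0.1, 0.7]
width: 0.006
```

Call:
{"api": "arm_command", "payload": {"steps": [-1, 0.5, 0, 0, 0, 0, 0, -1, 0.5, 0, 0, 0, 0, 0, -1, 0.5, 0, 0, 0, 0, 0, -1, 0.5, 0, 0, 0, 0, 0, -1, 0.5, 0, 0, 0, 0, 0, -1, 0.5, 0, 0, 0, 0, 0, -1, 0.5, 0, 0, 0, 0, 0, -1, 0.5, 0, 0, 0, 0, 0, -1, 0.5, 0, 0, 0, 0, 0, -1, 0.5, 0, 0, 0, 0, 0]}}

```text
time: 2.3
tool_pos: [0.4411, 0.302, 0.2455]
tcp_rot: [2.247, 2.196, 0.001]
wrist_force: [0.4, -1.1, 0.2]
width: -0.002
```

Call:
{"api": "arm_command", "payload": {"steps": [-1, 0.7, 0, 0, 0, 0, 0, -1, 0.7, 0, 0, 0, 0, 0, -1, 0.7, 0, 0, 0, 0, 0, -1.0, 0.6, 0, 0, 0, 0, 0, 0, 0, 0, 0, 0, 0, 0, 0, 0, 1, 0, 0, 0, 0, 0, 0, 1, 0, 0, 0, 0, 0, 0, 1, 0, 0, 0, 0, 0, 0, 0.8, 0, 0, 0, 0, 0, 0, 0, 0, 0, 0, 0]}}

```text
time: 3.55
tool_pos: [0.5168, 0.1814, 0.129]
tcp_rot: [-2.243, -2.196, 0.007]
wrist_force: [-0.1, 0.1, 0.2]
width: 0.001
```

```bash
python3 look.py 2
```

```text
3.65 [0.51916355 0.18191179 0.13182784] [ 0.85779453  0.04115174 -0.31691423] [-2.24476750e+00 -2.19782200e+00 -5.20609591e-04]
top blue [164.7 203.2] 273.0 at z.078 [0.5706 0.1816]
top blue [354.9 198.7] 285.5 at z.078 [ 0.5693 -0.0534]
top amber [[342, 170], [182, 174], [182, 228], [344, 238]] [[0.61, -0.0408], [0.6112, 0.1656], [0.5411, 0.1655], [0.5231, -0.0401]] mean [0.5714 0.0626]
scene blue [382.  244.7] 495.0 at z.078 [0.5678 0.178 ]
scene blue [203.9 196.7] 419.0 at z.078 [ 0.5677 -0.053 ]
scene blue [ 8.7 65.8] 289.5 at z.078 [ 0.4104 -0.4706]
scene blue [47.1 32.5] 177.0 at z.078 [ 0.3046 -0.4707]
scene amber [[200, 235], [360, 284], [376, 228], [226, 190]] [[0.6105, -0.0416], [0.6149, 0.1655], [0.5258, 0.1649], [0.5283, -0.0406]] mean [0.5699 0.062 ]
```

View pics/s2.png

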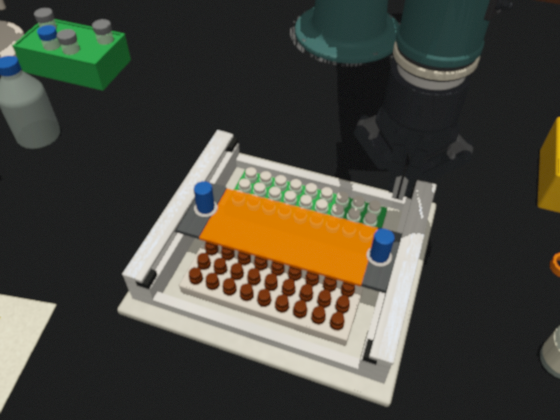

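The scene picture shows the shut fingertips at about (400,190), behind the left knob at (382,245), with open space below. I'll lower them and make the first push.

Call:
{"api": "arm_command", "payload": {"steps": [-0.1, 0, 0.7, 0, 0, 0, 0, 0, 0, 0.75, 0, 0, 0, 0, 0, 0, 0, 0, 0, 0, 0, 0, 0.2, 0, 0, 0, 0, 0, 0, 0.2, 0, 0, 0, 0, 0, 0, 0.2, 0, 0, 0, 0, 0, 0, 0, 0, 0, 0, 0, 0]}}

```text
time: 4.53
tool_pos: [0.5381, 0.178, 0.0883]
tcp_rot: [2.245, 2.197, 0.002]
wrist_force: [0.0, 0.1, 0.8]
width: 0.003
```

Call:
{"api": "arm_command", "payload": {"steps": [0, 0.15, 0, 0, 0, 0, 0, 0, 0.15, 0, 0, 0, 0, 0, 0, 0.15, 0, 0, 0, 0, 0, 0, 0, 0, 0, 0, 0, 0]}}

```text
time: 5.03
tool_pos: [0.5499, 0.1776, 0.0876]
tcp_rot: [-2.244, -2.197, 0.003]
wrist_force: [-3.8, -0.2, 3.5]
width: -0.001
```

```bash
python3 look.py 3
```

```text
5.125 [0.54987692 0.17758209 0.08756019] [-4.5331102  -0.14255153  2.58834627] [-2.24418138e+00 -2.19708244e+00  2.06080851e-03]
top blue [355.  198.3] 288.0 at z.078 [ 0.5698 -0.0535]
top amber [[342, 169], [184, 171], [205, 222], [181, 238], [343, 237]] [[0.6113, -0.0408], [0.6151, 0.163], [0.548, 0.1359], [0.5283, 0.1668], [0.5244, -0.0389]] mean [0.5654 0.0772]
scene blue [381.4 247. ] 505.5 at z.078 [0.5714 0.178 ]
scene blue [203.8 197. ] 419.5 at z.078 [ 0.5682 -0.0529]
scene blue [ 8.7 65.8] 288.5 at z.078 [ 0.4103 -0.4706]
scene blue [47.1 32.5] 177.0 at z.078 [ 0.3046 -0.4707]
scene amber [[199, 236], [359, 286], [373, 232], [226, 190]] [[0.6124, -0.0421], [0.618, 0.165], [0.5334, 0.1627], [0.5283, -0.0406]] mean [0.573  0.0613]
```

View pics/s3.png

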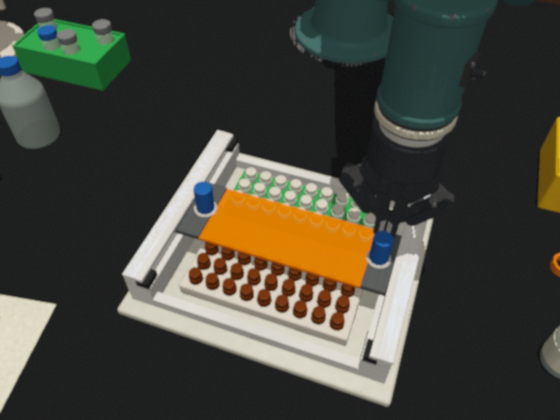

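The left end moved about 3.5 mm at around 4 N (scene blob at (381,247)). I'll continue it to about +13 mm, back off, and cross behind to the right knob.

Call:
{"api": "arm_command", "payload": {"steps": [0, 0.17, 0, 0, 0, 0, 0, 0, 0.17, 0, 0, 0, 0, 0, 0, 0, 0, 0, 0, 0, 0, 0, -0.5, 0, 0, 0, 0, 0, 0, -0.5, 0, 0, 0, 0, 0, 0, 0, 0, 0, 0, 0, 0]}}

```text
time: 5.88
tool_pos: [0.529, 0.178, 0.0876]
tcp_rot: [-2.244, -2.198, 0.001]
wrist_force: [-0.1, -0.6, -0.1]
width: -0.0
```

Call:
{"api": "arm_command", "payload": {"steps": [-0.96, 0, 0, 0, 0, 0, 0, -0.96, 0, 0, 0, 0, 0, 0, -0.96, 0, 0, 0, 0, 0, 0, -0.96, 0, 0, 0, 0, 0, 0, -0.96, 0, 0, 0, 0, 0, 0, -0.96, 0, 0, 0, 0, 0, 0, -0.96, 0, 0, 0, 0, 0, 0, -0.96, 0, 0, 0, 0, 0, 0, 0, 0, 0, 0, 0, 0, 0]}}

```text
time: 7.0
tool_pos: [0.5263, -0.0539, 0.0882]
tcp_rot: [2.247, 2.194, 0.001]
wrist_force: [-0.2, -0.7, 0.3]
width: -0.001
```

```bash
python3 look.py 4
```

```text
7.1 [ 0.52604882 -0.05223072  0.08795852] [-0.41958458  0.2673992  -0.28655694] [2.24568625e+00 2.19661373e+00 9.10603175e-04]
top blue [165.  190.8] 269.5 at z.078 [0.5861 0.1813]
top amber [[184, 163], [180, 230], [300, 233], [297, 165]] [[0.6256, 0.163], [0.5386, 0.1681], [0.5308, 0.015], [0.6183, 0.0165]] mean [0.5783 0.0907]
scene blue [378.9 254.7] 502.0 at z.078 [0.5835 0.1776]
scene blue [203.4 197.6] 440.0 at z.078 [ 0.5694 -0.053 ]
scene blue [ 8.7 65.8] 288.5 at z.078 [ 0.4103 -0.4706]
scene blue [47.1 32.5] 177.0 at z.078 [ 0.3046 -0.4707]
scene amber [[197, 237], [353, 294], [374, 237], [228, 191]] [[0.6147, -0.0438], [0.6309, 0.161], [0.5409, 0.1657], [0.5291, -0.0374]] mean [0.5789 0.0614]
```

Call:
{"api": "arm_command", "payload": {"steps": [0, 0.6, 0, 0, 0, 0, 0, 0, 0.2, 0, 0, 0, 0, 0, 0, 0.15, 0, 0, 0, 0, 0, 0, 0.15, 0, 0, 0, 0, 0, 0, 0.15, 0, 0, 0, 0, 0, 0, 0.15, 0, 0, 0, 0, 0, 0, 0.15, 0, 0, 0, 0, 0, 0, 0, 0, 0, 0, 0, 0]}}

```text
time: 8.1
tool_pos: [0.5722, -0.0527, 0.0875]
tcp_rot: [-2.243, -2.198, 0.002]
wrist_force: [-3.1, -0.0, 1.0]
width: -0.0
```

```bash
python3 look.py 5 | grep -v "0.4705\|-0.4707\|-0.4706"
```

```text
8.2 [ 0.57222993 -0.05288319  0.08752013] [-3.40946563 -0.34722622  1.79849095] [-2.24368167e+00 -2.19793714e+00  8.15327889e-04]
top blue [165.5 188. ] 273.0 at z.078 [0.5896 0.1807]
top amber [[294, 152], [181, 160], [183, 226], [290, 220]] [[0.6355, 0.02], [0.6297, 0.1669], [0.5436, 0.1643], [0.5477, 0.0272]] mean [0.5891 0.0946]
scene blue [377.8 256.7] 510.0 at z.078 [0.5867 0.1771]
scene blue [194.5 211.5] 457.5 at z.078 [ 0.5944 -0.0537]
scene amber [[191, 253], [357, 298], [371, 240], [218, 202]] [[0.6398, -0.0403], [0.6346, 0.1667], [0.5468, 0.1632], [0.5518, -0.0422]] mean [0.5933 0.0618]
```

Call:
{"api": "arm_command", "payload": {"steps": [0, 0.2, 0, 0, 0, 0, 0, 0, 0, 0, 0, 0, 0, 0, 0, -0.5, 0, 0, 0, 0, 0, 0, -0.5, 0, 0, 0, 0, 0, 0.5, 0, 0, 0, 0, 0, 0, 0.9, 0, 0, 0, 0, 0, 0, 0.9, 0, 0, 0, 0, 0, 0, 0.9, 0, 0, 0, 0, 0, 0, 0.9, 0, 0, 0, 0, 0, 0, 0.9, 0, 0, 0, 0, 0, 0]}}

```text
time: 9.45
tool_pos: [0.5516, 0.0989, 0.0881]
tcp_rot: [2.244, 2.198, 0.002]
wrist_force: [-0.8, 0.5, -0.3]
width: -0.002
```

Call:
{"api": "arm_command", "payload": {"steps": [0.9, 0, 0, 0, 0, 0, 0, 0.9, 0, 0, 0, 0, 0, 0, 0.8, 0, 0, 0, 0, 0, 0, 0, 0, 0, 0, 0, 0, 0]}}

```text
time: 9.95
tool_pos: [0.5532, 0.1772, 0.0881]
tcp_rot: [2.242, 2.2, 0.002]
wrist_force: [-0.1, -0.1, 0.6]
width: 0.003
```

```bash
python3 look.py 6 | grep -v "0.4705\|-0.4707\|-0.4706"
```

```text
10.05 [0.55298738 0.17543966 0.08787519] [ 0.09158835 -0.22160887 -0.51208117] [2.24342441e+00 2.19878212e+00 6.17388209e-05]
top blue [169.5 184.2] 99.5 at z.078 [0.5942 0.1757]
top blue [354.3 171.4] 286.5 at z.078 [ 0.6033 -0.054 ]
top amber [[339, 145], [180, 159], [183, 200], [205, 199], [185, 225], [345, 212]] [[0.6428, -0.0381], [0.6311, 0.1682], [0.5772, 0.1643], [0.5777, 0.1357], [0.5448, 0.1617], [0.5559, -0.0426]] mean [0.5883 0.0915]
scene blue [377.7 257.5] 518.5 at z.078 [0.5879 0.1772]
scene blue [192.5 215.1] 446.0 at z.078 [ 0.6007 -0.0535]
scene amber [[190, 256], [357, 299], [370, 240], [215, 206]] [[0.6443, -0.0395], [0.6359, 0.167], [0.5472, 0.162], [0.5596, -0.0432]] mean [0.5968 0.0616]
```

Call:
{"api": "arm_command", "payload": {"steps": [0, 0.3, 0, 0, 0, 0, 0, 0, 0.18, 0, 0, 0, 0, 0, 0, 0.15, 0, 0, 0, 0, 0, 0, 0.15, 0, 0, 0, 0, 0, 0, 0.15, 0, 0, 0, 0, 0, 0, 0.15, 0, 0, 0, 0, 0, 0, 0.15, 0, 0, 0, 0, 0, 0, 0.15, 0, 0, 0, 0, 0, 0, 0, 0, 0, 0, 0, 0]}}

```text
time: 11.18
tool_pos: [0.5943, 0.1737, 0.0876]
tcp_rot: [-2.245, -2.196, 0.002]
wrist_force: [-3.8, 0.7, 2.3]
width: -0.0
```

Call:
{"api": "arm_command", "payload": {"steps": [0, -0.4, 0, 0, 0, 0, 0, 0, -0.4, 0, 0, 0, 0, 0, -0.9, 0, 0, 0, 0, 0, 0, -0.96, 0, 0, 0, 0, 0, 0, -0.96, 0, 0, 0, 0, 0, 0, -0.96, 0, 0, 0, 0, 0, 0, -0.96, 0, 0, 0, 0, 0, 0, -0.96, 0, 0, 0, 0, 0, 0, -0.96, 0, 0, 0, 0, 0, 0, -0.96, 0, 0, 0, 0, 0, 0]}}

```text
time: 12.42
tool_pos: [0.5651, -0.0545, 0.0878]
tcp_rot: [2.244, 2.198, 0.0]
wrist_force: [0.1, -0.2, 0.1]
width: 0.0
```

```bash
python3 look.py 7 | grep -v "0.4705\|-0.4707\|-0.4706"
```

```text
12.525 [ 0.56519967 -0.05578746  0.08784179] [-1.25141427 -0.61367339 -0.17824537] [ 2.24673340e+00  2.19444285e+00 -3.86229795e-04]
top blue [165.9 164.3] 271.0 at z.078 [0.6196 0.1804]
top amber [[292, 137], [185, 138], [181, 204], [298, 207]] [[0.6554, 0.022], [0.6588, 0.1617], [0.5721, 0.1669], [0.564, 0.0167]] mean [0.6126 0.0918]
scene blue [372.  276.5] 526.0 at z.078 [0.616  0.1767]
scene blue [191. 217.] 467.5 at z.078 [ 0.6041 -0.054 ]
scene blue [47.1 32.4] 176.0 at z.078 [ 0.3045 -0.4708]
scene amber [[185, 258], [347, 317], [368, 257], [216, 209]] [[0.649, -0.0439], [0.6623, 0.162], [0.5737, 0.1655], [0.564, -0.0398]] mean [0.6123 0.0609]
```

View pics/s7.png

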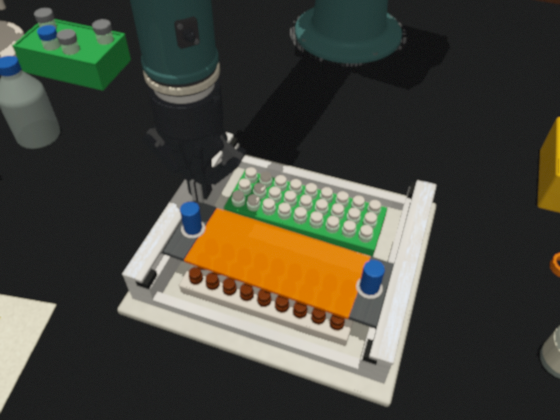

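It's working: the fingertips at (195,195) sit behind the right knob at (191,217), the left knob is at (372,276), and one brown row is still uncovered. Next, the right end.

Call:
{"api": "arm_command", "payload": {"steps": [0, 0.3, 0, 0, 0, 0, 0, 0.05, 0.18, 0, 0, 0, 0, 0, 0, 0.15, 0, 0, 0, 0, 0, 0, 0.15, 0, 0, 0, 0, 0, 0, 0.15, 0, 0, 0, 0, 0, 0, 0.15, 0, 0, 0, 0, 0, 0, 0.15, 0, 0, 0, 0, 0, 0, 0.15, 0, 0, 0, 0, 0, 0, 0, 0, 0, 0, 0, 0]}}

```text
time: 13.65
tool_pos: [0.6066, -0.0524, 0.0875]
tcp_rot: [-2.243, -2.198, 0.002]
wrist_force: [-3.9, -0.3, 3.3]
width: 0.003
```

Call:
{"api": "arm_command", "payload": {"steps": [0, -0.5, 0, 0, 0, 0, 0, 0, -0.5, 0, 0, 0, 0, 0, 0.9, 0, 0, 0, 0, 0, 0, 0.96, 0, 0, 0, 0, 0, 0, 0.96, 0, 0, 0, 0, 0, 0, 0.96, 0, 0, 0, 0, 0, 0, 0.96, 0, 0, 0, 0, 0, 0, 0.96, 0, 0, 0, 0, 0, 0, 0.96, 0, 0, 0, 0, 0, 0, 0.96, 0, 0, 0, 0, 0, 0]}}

```text
time: 14.9
tool_pos: [0.5812, 0.1767, 0.0878]
tcp_rot: [2.245, 2.198, 0.001]
wrist_force: [0.4, -0.2, 0.0]
width: -0.002
```

```bash
python3 look.py 8 | grep -v "0.4705\|-0.4707\|-0.4706"
```

```text
15.0 [0.58139781 0.17817588 0.08796969] [ 0.39615333 -0.53853025  0.21554417] [-2.24214240e+00 -2.20039840e+00 -2.03350426e-03]
top blue [170.6 158.6] 84.0 at z.078 [0.6268 0.1744]
top blue [354.3 148.6] 277.5 at z.078 [ 0.6319 -0.0551]
top amber [[340, 124], [182, 135], [184, 175], [206, 174], [185, 201], [345, 190]] [[0.6704, -0.0404], [0.663, 0.1656], [0.6098, 0.163], [0.6102, 0.1343], [0.5758, 0.1617], [0.5841, -0.0436]] mean [0.6189 0.0901]
scene blue [371.  278.5] 545.0 at z.078 [0.6191 0.1762]
scene blue [181.9 231.5] 463.0 at z.078 [ 0.6286 -0.0546]
scene amber [[179, 273], [349, 321], [364, 260], [205, 222]] [[0.6713, -0.0412], [0.6665, 0.1653], [0.5797, 0.162], [0.589, -0.0443]] mean [0.6266 0.0605]
```

View pics/t8.png

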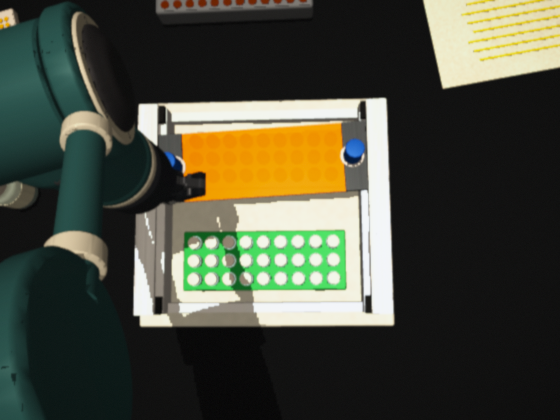

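The top view shows the right shoe's far edge (row ≈122) nearly at the stop. The left one lags by about 12 mm. I'll push the left in small rows and watch the force for the stop.

Call:
{"api": "arm_command", "payload": {"steps": [-0.05, 0.3, 0, 0, 0, 0, 0, 0, 0.18, 0, 0, 0, 0, 0, 0, 0.15, 0, 0, 0, 0, 0, 0, 0.15, 0, 0, 0, 0, 0, 0, 0.15, 0, 0, 0, 0, 0, 0, 0.15, 0, 0, 0, 0, 0, 0, 0, 0, 0, 0, 0, 0]}}

```text
time: 15.88
tool_pos: [0.6138, 0.1731, 0.0876]
tcp_rot: [-2.245, -2.196, 0.003]
wrist_force: [-3.9, 0.2, 4.3]
width: -0.0
```

Call:
{"api": "arm_command", "payload": {"steps": [0, 0.1, 0, 0, 0, 0, 0, 0, 0.1, 0, 0, 0, 0, 0, 0, 0, 0, 0, 0, 0, 0]}}

```text
time: 16.25
tool_pos: [0.6144, 0.1733, 0.0876]
tcp_rot: [-2.239, -2.191, 0.017]
wrist_force: [-20.2, -0.2, 16.1]
width: 0.001
```

```bash
python3 look.py 9 | grep -v "0.4705\|-0.4707\|-0.4706"
```

```text
16.35 [0.6143655  0.17330069 0.08766566] [-20.63969127   0.30854307  15.65723504] [-2.23936423 -2.19122406  0.0161803 ]
top blue [354.4 146.7] 279.5 at z.078 [ 0.6343 -0.0552]
top amber [[342, 121], [184, 123], [209, 150], [182, 189], [343, 188]] [[0.6743, -0.0431], [0.679, 0.163], [0.6418, 0.1302], [0.5916, 0.1656], [0.5867, -0.0412]] mean [0.6347 0.0749]
scene blue [367.7 290.4] 552.5 at z.078 [0.6357 0.1763]
scene blue [181.1 233. ] 461.0 at z.078 [ 0.631  -0.0545]
scene amber [[175, 276], [340, 332], [359, 276], [210, 224]] [[0.6767, -0.0437], [0.6829, 0.1594], [0.6043, 0.1617], [0.5899, -0.0369]] mean [0.6385 0.0601]
```

The left end is against its stop (20 N, no further movement). Now the right end.

Call:
{"api": "arm_command", "payload": {"steps": [0, -0.4, 0, 0, 0, 0, 0, 0, -0.4, 0, 0, 0, 0, 0, -0.9, 0, 0, 0, 0, 0, 0, -0.96, 0, 0, 0, 0, 0, 0, -0.96, 0, 0, 0, 0, 0, 0, -0.96, 0, 0, 0, 0, 0, 0, -0.96, 0, 0, 0, 0, 0, 0, -0.96, 0, 0, 0, 0, 0, 0, -0.96, 0, 0, 0, 0, 0, 0, -0.86, 0, 0, 0, 0, 0, 0]}}

```text
time: 17.6
tool_pos: [0.5918, -0.0526, 0.0877]
tcp_rot: [2.245, 2.196, 0.001]
wrist_force: [0.5, 0.5, -0.0]
width: -0.002
```

Call:
{"api": "arm_command", "payload": {"steps": [0, 0.3, 0, 0, 0, 0, 0, 0, 0.2, 0, 0, 0, 0, 0, 0, 0.1, 0, 0, 0, 0, 0, 0, 0, 0, 0, 0, 0, 0]}}

```text
time: 18.1
tool_pos: [0.6091, -0.0508, 0.0876]
tcp_rot: [-2.243, -2.198, 0.002]
wrist_force: [-3.8, 0.4, 2.9]
width: 0.001
```

Call:
{"api": "arm_command", "payload": {"steps": [0, 0.1, 0, 0, 0, 0, 0, 0, 0.05, 0, 0, 0, 0, 0, 0, 0, 0, 0, 0, 0, 0]}}

```text
time: 18.48
tool_pos: [0.6111, -0.051, 0.0875]
tcp_rot: [-2.24, -2.195, 0.007]
wrist_force: [-11.5, 0.1, 8.6]
width: -0.0
```

```bash
python3 look.py 10 | grep -v "0.4705\|-0.4707\|-0.4706"
```

```text
18.575 [ 0.61111577 -0.05105462  0.08753943] [-1.01456380e+01  1.64636290e-03  7.67652701e+00] [-2.2404219  -2.19516096  0.00678784]
top blue [166.8 149.1] 286.0 at z.078 [0.639  0.1793]
top amber [[289, 121], [184, 123], [183, 189], [270, 188]] [[0.6768, 0.0254], [0.679, 0.163], [0.5915, 0.1643], [0.5895, 0.0518]] mean [0.6342 0.1011]
scene blue [367.5 290.2] 541.5 at z.078 [0.6355 0.1761]
scene blue [180.1 234.3] 475.0 at z.078 [ 0.6332 -0.0548]
scene amber [[175, 276], [343, 333], [362, 270], [206, 224]] [[0.6767, -0.0437], [0.683, 0.1628], [0.5948, 0.1631], [0.5916, -0.0418]] mean [0.6365 0.0601]
```

Call:
{"api": "arm_command", "payload": {"steps": [0, 0.08, 0, 0, 0, 0, 0, 0, 0, 0, 0, 0, 0, 0]}}

```text
time: 18.82
tool_pos: [0.6113, -0.051, 0.0875]
tcp_rot: [-2.238, -2.193, 0.012]
wrist_force: [-16.7, 0.5, 13.4]
width: -0.004
```

The right end is at its stop (2.4 mm commanded, 0.2 mm moved). I'll re-check the left end, in case it crept back.

Call:
{"api": "arm_command", "payload": {"steps": [0, -0.5, 0, 0, 0, 0, 0, 0, -0.4, 0, 0, 0, 0, 0, 0.9, 0, 0, 0, 0, 0, 0, 0.96, 0, 0, 0, 0, 0, 0, 0.96, 0, 0, 0, 0, 0, 0, 0.96, 0, 0, 0, 0, 0, 0, 0.96, 0, 0, 0, 0, 0, 0, 0.96, 0, 0, 0, 0, 0, 0, 0.96, 0, 0, 0, 0, 0, 0, 0.86, 0, 0, 0, 0, 0, 0]}}

```text
time: 20.08
tool_pos: [0.5943, 0.1756, 0.0878]
tcp_rot: [2.244, 2.198, 0.002]
wrist_force: [-0.5, -0.7, 1.6]
width: 0.001
```

Call:
{"api": "arm_command", "payload": {"steps": [0, 0.3, 0, 0, 0, 0, 0, 0, 0.25, 0, 0, 0, 0, 0, 0, 0.1, 0, 0, 0, 0, 0, 0, 0, 0, 0, 0, 0, 0]}}

```text
time: 20.58
tool_pos: [0.6138, 0.173, 0.0876]
tcp_rot: [-2.246, -2.196, 0.001]
wrist_force: [-0.8, 0.0, 0.5]
width: 0.002
```

Call:
{"api": "arm_command", "payload": {"steps": [0, 0.1, 0, 0, 0, 0, 0, 0, 0.05, 0, 0, 0, 0, 0, 0, 0, 0, 0, 0, 0, 0]}}

```text
time: 20.95
tool_pos: [0.6143, 0.1733, 0.0876]
tcp_rot: [-2.241, -2.193, 0.011]
wrist_force: [-12.9, 0.8, 10.5]
width: -0.004
```

Call:
{"api": "arm_command", "payload": {"steps": [0, -0.5, 0, 0, 0, 0, 0, 0, -0.5, 0, 0, 0, 0, 0, 0, 0, -1, 0, 0, 0, 0, 0, 0, -1, 0, 0, 0, 0, 0, 0, -1, 0, 0, 0, 0, 0, 0, -1, 0, 0, 0, 0, 0, -1, -1, 0, 0, 0, 0, 0, -1, -1, 0, 0, 0, 0, 0, -1, -1, 0, 0, 0, 0, 0, 0, 0, 0, 0, 0, 0, 0]}}

```text
schema error: expected a multiple of 7 numbers
```

```bash
python3 look.py 11 | grep -v "0.4705\|-0.4707\|-0.4706"
```

```text
21.05 [0.61427493 0.1733417  0.08762789] [-12.57543226   0.04855776   9.48591027] [-2.24142444 -2.1934564   0.01060712]
top blue [354.4 145.1] 281.0 at z.078 [ 0.6363 -0.0554]
top amber [[342, 120], [184, 123], [209, 152], [183, 189], [342, 187]] [[0.6757, -0.0431], [0.679, 0.163], [0.6391, 0.1302], [0.5915, 0.1643], [0.588, -0.04]] mean [0.6347 0.0749]
scene blue [367.6 290.4] 550.5 at z.078 [0.6358 0.1762]
scene blue [180.2 234.2] 462.0 at z.078 [ 0.633  -0.0547]
scene blue [47.1 32.4] 176.0 at z.078 [ 0.3045 -0.4708]
scene amber [[175, 276], [343, 333], [359, 276], [209, 225]] [[0.6767, -0.0437], [0.683, 0.1628], [0.6043, 0.1617], [0.5919, -0.0375]] mean [0.639  0.0608]
```

View pics/s11.png

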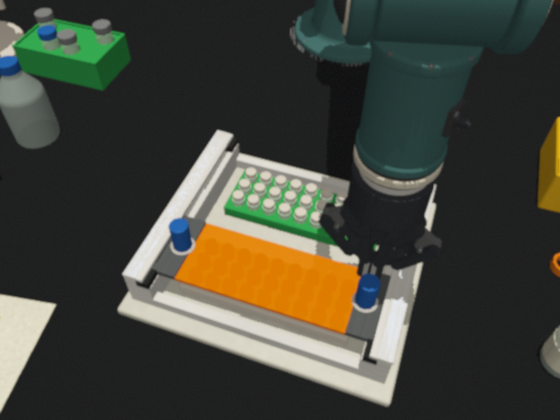

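View pics/t11.png

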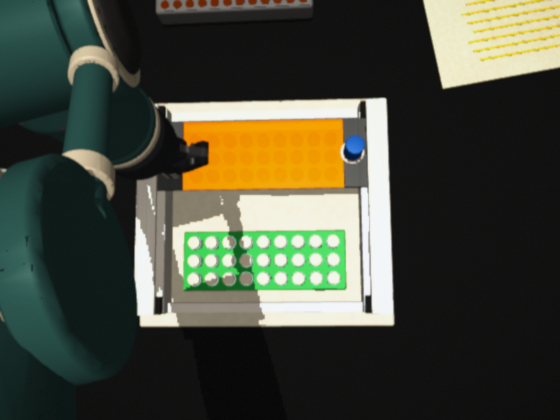

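Both ends are on their stops. The pane covers all the brown vials, and the clear rack (184–345, 231–290) is bare. The retreat call was refused because of a wrong number count, so I'll back off again: away from the knob, then up.

Call:
{"api": "arm_command", "payload": {"steps": [0, -0.5, 0, 0, 0, 0, 0, 0, -0.5, 0, 0, 0, 0, 0, 0, 0, -1, 0, 0, 0, 0, 0, 0, -1, 0, 0, 0, 0, 0, 0, -1, 0, 0, 0, 0, 0, 0, -1, 0, 0, 0, 0, 0, -1, -1, 0, 0, 0, 0, 0, -1, 0, 0, 0, 0, 0, 0, -1, 0, 0, 0, 0, 0, 0, 0, 0, 0, 0, 0, 0]}}

```text
time: 22.3
tool_pos: [0.4964, 0.1762, 0.2376]
tcp_rot: [2.244, 2.199, 0.0]
wrist_force: [0.4, 0.9, 0.4]
width: 0.001
```

```bash
python3 look.py 12 | grep -v "0.4705\|-0.4707\|-0.4706"
```

```text
22.4 [0.49851684 0.17628491 0.23793604] [ 0.95272917 -0.27706171 -0.31584168] [2.24391925e+00 2.19736489e+00 1.89363313e-03]
top blue [166.3 148.5] 266.0 at z.078 [0.6398 0.1799]
top blue [354.5 145.1] 281.5 at z.078 [ 0.6363 -0.0554]
top amber [[342, 120], [184, 123], [183, 189], [342, 187]] [[0.6757, -0.0431], [0.679, 0.163], [0.5915, 0.1643], [0.588, -0.04]] mean [0.6336 0.0611]
scene blue [367.5 290.2] 541.5 at z.078 [0.6355 0.1761]
scene blue [180.2 234.2] 462.0 at z.078 [ 0.633  -0.0547]
scene amber [[175, 276], [343, 333], [362, 270], [205, 225]] [[0.6767, -0.0437], [0.683, 0.1628], [0.5948, 0.1631], [0.5936, -0.0423]] mean [0.637 0.06 ]
```

View pics/s12.png

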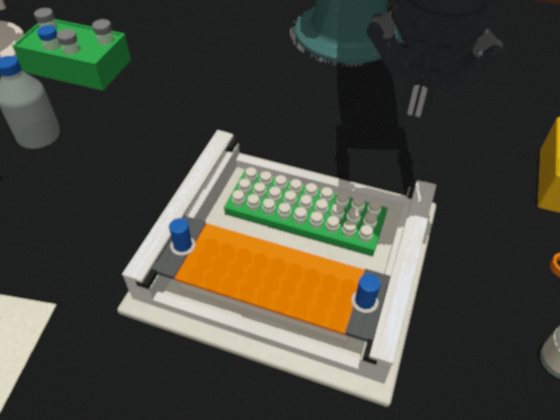

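The picture shows the shield home over the brown vials, knobs at (180,234) and (367,290), the clear rack bare, and the arm clear. Handing in.

```bash
python3 -c "
from workcell import bot
print(bot.finish_job())"
```

```text
the job is handed in; nothing more can be done
None
```

The shield is fully home over the brown rack, the clear vials are uncovered, and I handed the job in at about 22 s of the 64 s allowed.

I pushed only the blue knobs, with the gripper shut, working left and right by turns toward the brown rack at the far end. Neither end led by more than about 14 mm. The fingertips stayed about 19 mm above the pane.

**Last checks:**
- **Stops:** Each end held still when I pushed it further, with push forces of about 20 N on the left and 17 N on the right. I re-checked the left end after the right went home, and it had not crept back.
- **Travel:** Both cameras agree on about 66–67 mm, within the expected 62–74 mm.
- **Clearance:** The arm backed off and stopped well above the scene, with no contact force.

**What disagreed:**
- **Final angle:** The shield's measured angle (-0.6° to -0.9°, depending on the camera) differs from my rough reading of the rack's angle (-1.3°). I put this down to measurement noise, because both ends were against their stops.
- **Refused move:** One retreat call was refused because I gave it the wrong number of values. I sent it again correctly, and the arm had not moved in between.

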